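# Load a row of cartons into the dispenser lane

## Robot

A 6-joint arm with a two-finger parallel gripper is mounted at the origin on a cart in front of the work surface, level with it; the furniture and walls round the work are solid. World frame = base frame: x ahead of the robot, y to its left, z up, the work surface at z = 0. Lengths are in m, angles in rad, forces in N, time in s.
With the tool pointing down it reaches from about 0.35 to 0.975 m from the base axis. Payload 4.9 kg.
Tool frame: the origin (TCP) lies between the finger pads; the fingertips stand 25 mm ahead of it and the grasp point (between the pads) lies 6 mm ahead of it; z points along the fingers, y is the line along which they close (so a half turn about z gives the same grasp; the last joint's range is limited). The gripper opens to 85 mm and grips with 20 to 120 N. Pads are 22 mm wide; open, the fingers measure 114 mm over their backs; the gripper's body (76 mm by 85 mm) begins 54 mm behind the grasp point. The pads swing forward as they close: fully open they stand 13 mm farther back than shut.
Start: joints at [1.083, 0.053, 1.613, -0, 1.476, -0.119], TCP at [0.225, 0.583, 0.256] pointing down, gripper open.
Joint ranges: [-3.01, 3.01], [-1.01, 2.22], [0.06, 2.58], [-1.02, 4.17], [0.09, 2.62], [-3.14, 3.14]. Speed limits (rad/s): [2.57, 2.57, 3.14, 3.14, 3.14, 3.14].

## Interface

Orientations are given as a unit quaternion [w, x, y, z].
In Python, from plant import manip gives the robot as it stands.
- The arm moves only by the shell command python3 -m inch 'ROWS'. ROWS is JSON, a list of rows, each a list of 3 entries, a list of its own where there are three numbers: the shift along the tool's x, y, z in m, then the turn, a rotation vector about the tool's x, y, z in rad, then the opening, from 0 (shut) to 1 (fully open). A call has 1 to 8 rows; each row shifts and turns the commanded pose from where the row before left it, along the tool's axes as they then stand; what a row does not reach is not made up. A row lasts 1/10 s, in which the tool goes at most 50 mm and 8.59 degrees, less where a joint would pass 70% of its speed; a pose out of reach is approached as far as the arm can. A call with a gripper value outside its range is refused whole. The fingers move at their own pace and stop on an object; the grip force is fixed at half the most. Time passes only in rows, so rows that do not move let the fingers close. It gives the time, the measured TCP pose, the force, the opening and the grip force at its end, in the units of the state.
- manip.state(): the state, without advancing time (a new reading comes with each control period).
- manip.grab_frame(name): name is "scene" or "side" or "wrist"; returns (picture, depth): 400x640x3 uint8, red, green, blue; 400x640 float32, m along the optical axis (not along the pixel's ray), 0 where there is no reading.
- manip.camera_params(name): a dict with "camera_matrix" (3x3 intrinsics, pixels), "rvec" (rotation vector, rad) and "tvec" (3), from world to camera coordinates, as OpenCV has them. Camera axes: x right, y down, z forward; pixel columns grow to the right and rows downward; lengths in m; the calibration is good to about 2 mm. The wrist camera is an equidistant fisheye: a pixel r from the principal point sees the ray r / f radians off the axis. A picture is of the moment at which its call begins: read the wrist's pose just before it. camera_params takes no time and is no camera call; for the wrist camera it gives the pose at the moment of the call.
- manip.job_done(): hands the job in; it is judged then, once.
Trained networks look in the newest picture that a camera, given by its name, has taken for a name from the list of things; names that differ only in an ending like _2 or _b are one class to them, and where a whole thing is asked for, a point or a joint stands for the part that bears it (a point fixed in the world has none). Each returns a list of dicts, best first, with "score" (0 to 1); they miss things now and then, are a little off and sometimes report something else, mostly with a low value. They report only what shows in the picture. A call takes as long as a camera call. They do not tell look-alikes from the thing itself.
- manip.look_for(camera, label): "point" ([x, y, z] in m, in world coordinates, good to about 4 mm: the middle of the surface that is visible of it).
The state is a dict: "time": time; "joint_pos": joint angles; "joint_vel": joint speeds; "joint_efforts": joint torques, N m; "tool_pos": TCP position; "tool_rot": TCP orientation; "contact_force": force on the tool from outside, world axes, zero at the start; "ft_torque": the same for the moment, N m; "gripper_width": opening from 0.0 (shut) to 1.0 (fully open); "grasp_force": force on a finger pad.
Only numpy, scipy, OpenCV 4.12 (cv2) and the standard library are available. Lean on these libraries where they do the work, as an engineer would, in place of code of your own. Each camera call takes 0.05 s, during which the arm holds its last target. There are 200 camera calls.

## Task

Restock the dispenser: stand the loose white and green carton squarely behind the row of three, close up to it, and let go; then push all four as one straight block into the lane until the front carton beds on the hidden stop under the hood. Feel for the stop: press the closed-up row on it steadily for about half a second with some 8 to 10 N, never over 20 N, without the row buckling, then let go, leaving the row tight and straight and the vials and penlight alone.

Things in the scene. Friction and masses are not known exactly. Their poses are not given: they have to be found in the camera images.
- box_1: white and green carton, a box 36 mm (own x) x 60 mm (own y) x 36 mm high (z), about 50 g; origin at the centre of its underside. Front one of the row of three before the lane's mouth; goes in first. The three stand about square to the lane, 36 mm side along it, some mm and degrees out of line, with gaps of some mm.
- box_2: white and green carton, a box 36 mm (own x) x 60 mm (own y) x 36 mm high (z), about 50 g; origin at the centre of its underside. Middle one of the row.
- box_3: white and green carton, a box 36 mm (own x) x 60 mm (own y) x 36 mm high (z), about 50 g; origin at the centre of its underside. Last one of the row, farthest from the lane.
- box_4: white and green carton, a box 36 mm (own x) x 60 mm (own y) x 36 mm high (z), about 50 g; origin at the centre of its underside. The loose one, standing by itself on the far side of the row; to be added behind box_3.
- lane: white fixed dispenser lane. Origin on the worktop at the centre of its mouth; x points into the lane (the way to push), y across, z up. Straight rails 28 mm high, 68 mm apart inside, start at x = 0; before that they flare to 98 mm at x = -48 mm. A carton out of line can wedge there. No floor; cartons slide on the worktop. From x = 60 to 174 mm a blue hood covers it (50 to 57 mm high).
- stop_mount: white end wall of the lane; same origin and axes as the lane. It carries a hard stop under the hood, out of sight, clamped at an unknown setting: its face lies between x = 90 and 130 mm, other each time, so find it by feel; it does not give. Four closed-up cartons (144 mm) on it leave 14 to 54 mm of the row outside the mouth; sliding them takes 1 to 3 N.
- vial_orange: small medicine vial, 30 x 56 mm, orange cap, beyond the lane; origin at the centre of its underside; a bystander
- vial_blue: small medicine vial, 27 x 48 mm, blue cap, beyond the lane; origin at the centre of its underside; a bystander
- vial_red: small medicine vial, brown, 22 x 34 mm, red cap, at the right; origin at the centre of its underside; a bystander
- penlight: white penlight 133 mm long, lying at the left front; a bystander
There are look-alikes about, which are no part of the job. What is shaped like the box_1 but yellow is not meant.

How it is judged:
On the way, in this order (a step that is already met when the one before it is completed fails the run):
1. the loose carton stands upright behind the row, square to the lane, close behind the last carton (centres less than 75 mm apart) and within 15 mm of the lane's line, and is let go (horizontal distance between box_4 and box_3 between 0.033 and 0.075 m and y of box_4 in the frame of lane between -0.015 and 0.015 m and x of box_4 in the frame of lane below -0.1 m and angle between the x axis of box_4 and the x axis of lane, either way round below 0.2 rad and height (world z) of box_4 below 0.004 m and angle between box_4's own z axis and vertical below 0.1 rad and contact force between the fingers and box_4 below 0.3 N and linear speed of box_4 below 0.02 m/s), for 0.1 s.
2. the row of four is closed up and its front carton is pressed on the hidden stop with more than 4 N for 0.25 s (contact force between stop_mount and box_1 above 4 N and x of box_1 in the frame of lane above 0.062 m and horizontal distance between box_1 and box_2 below 0.0395 m and horizontal distance between box_2 and box_3 below 0.0395 m and horizontal distance between box_3 and box_4 below 0.0395 m), for 0.25 s.
At the end, for the whole second after the job is handed in: All four cartons stand upright on the worktop in the order box_1 (in the lane, its centre 62 to 125 mm past the mouth), box_2, box_3, box_4, with gaps under 3.5 mm, each within 8 mm of the lane's centre line and 0.14 rad of square to it, at rest (x of box_1 in the frame of lane between 0.062 and 0.125 m and horizontal distance between box_1 and box_2 between 0.033 and 0.0395 m and horizontal distance between box_2 and box_3 between 0.033 and 0.0395 m and horizontal distance between box_3 and box_4 between 0.033 and 0.0395 m and y of box_1 in the frame of lane between -0.008 and 0.008 m and y of box_2 in the frame of lane between -0.008 and 0.008 m and y of box_3 in the frame of lane between -0.008 and 0.008 m and y of box_4 in the frame of lane between -0.008 and 0.008 m and angle between the x axis of each of box_1, box_2, box_3, box_4 and the x axis of lane, either way round below 0.14 rad and angle between each of box_1, box_2, box_3, box_4's own z axis and vertical below 0.12 rad and height (world z) of each of box_1, box_2, box_3, box_4 below 0.006 m and linear speed of each of box_1, box_2, box_3, box_4 below 0.01 m/s and x of box_2 in the frame of lane below 0.09 m and x of box_3 in the frame of lane below 0.054 m and x of box_4 in the frame of lane below 0.018 m); the robot touches nothing.
It fails at once if the front carton is pressed on the stop with more than 22 N (contact force between stop_mount and box_1 above 22 N).
It fails at once if a carton is pressed on the lane's rails or hood with more than 22 N (contact force between lane and box_1 above 22 N or contact force between lane and box_2 above 22 N or contact force between lane and box_3 above 22 N or contact force between lane and box_4 above 22 N).
It fails at once if the row buckles: one of its three cartons turns more than 0.4 rad from the lane, or leaves the lane's line by more than 30 mm (angle between the x axis of any of box_1, box_2, box_3 and the x axis of lane, either way round above 0.4 rad or y of any of box_1, box_2, box_3 in the frame of lane above 0.03 m or y of any of box_1, box_2, box_3 in the frame of lane below -0.03 m).
It fails at once if a row carton is tipped or lifted (angle between any of box_1, box_2, box_3's own z axis and vertical above 0.35 rad or height (world z) of any of box_1, box_2, box_3 above 0.015 m).
It fails at once if a vial or the penlight is moved more than 20 mm (distance of any of vial_orange, vial_blue, vial_red, penlight from where it was at the start of the episode above 0.02 m).
It also fails if it takes over 72 s, if anything falls off the work surface, if the arm or the gripper's body presses on something with over 40 N, if the wrist force passes 120 N, or if a joint passes its speed limit or range.

## Working session

There is one attempt and no reset: what is moved stays moved. The work goes in short steps, Python scripts to look and compute and a shell command to move; the robot and the scene stay as the last step left them, time stands still between calls to the robot, and variables do not carry over. Pictures are saved under pics/ and viewed, at most 10 in all, crops included, and the job is handed in when it is done.

```bash
mkdir -p pics; ls; python3 - <<'E'
from plant import manip
import cv2,numpy as np
s=manip.state();print({k:np.round(v,3).tolist() for k,v in s.items()})
for n in("scene","side"):
    im,d=manip.grab_frame(n);cv2.imwrite(f"pics/{n}0.png",im[:,:,::-1]);np.save(f"pics/{n}0.npy",d)
    p=manip.camera_params(n);R=cv2.Rodrigues(np.array(p["rvec"]))[0];print(n,np.round(p["camera_matrix"],1).tolist(),"cam at",(-R.T@np.array(p["tvec"]).ravel()).round(3))
    for l in("box_1","lane","stop_mount"):
        print(l,[(np.round(r["point"],3).tolist(),round(r["score"],2)) for r in manip.look_for(n,l)])
E
```

```text
pics
{'time': 0.0, 'joint_pos': [1.083, 0.053, 1.614, 0.0, 1.476, -0.119], 'joint_vel': [-0.0, 0.001, -0.0, 0.0, -0.0, 0.001], 'joint_efforts': [-0.001, -39.368, -37.017, -0.0, 0.007, 0.0], 'tool_pos': [0.225, 0.582, 0.255], 'tool_rot': [-0.0, 0.183, 0.983, -0.001], 'contact_force': [-0.459, -0.14, -0.446], 'ft_torque': [-0.0, 0.019, -0.04], 'grasp_force': 0.0, 'gripper_width': 0.998}
scene [[424.2, 0.0, 327.0], [0.0, 424.2, 199.3], [0.0, 0.0, 1.0]] cam at [ 0.111 -0.653  0.896]
box_1 [([0.562, -0.189, 0.039], 0.93), ([0.433, -0.178, 0.036], 0.81), ([0.643, -0.084, 0.03], 0.78), ([0.426, -0.212, 0.038], 0.68), ([0.55, -0.298, 0.03], 0.58), ([0.42, -0.26, 0.035], 0.57)]
lane [([0.457, -0.004, 0.039], 0.76)]
stop_mount [([0.423, -0.213, 0.04], 0.16)]
side [[378.7, 0.0, 324.0], [0.0, 378.7, 203.1], [0.0, 0.0, 1.0]] cam at [ 0.737 -1.094  0.6  ]
box_1 [([0.431, -0.27, 0.03], 0.81), ([0.654, -0.108, 0.032], 0.78), ([0.564, -0.307, 0.027], 0.75), ([0.458, -0.173, 0.035], 0.63), ([0.577, -0.2, 0.026], 0.61), ([0.445, -0.218, 0.036], 0.47)]
lane [([0.494, -0.018, 0.026], 0.66)]
stop_mount []
```

View pics/scene0.png

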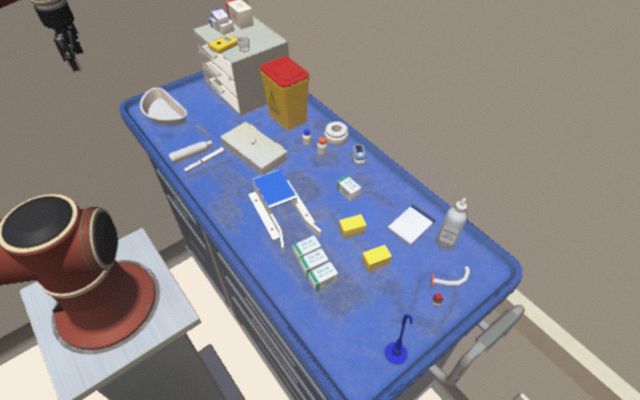

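View pics/side0.png

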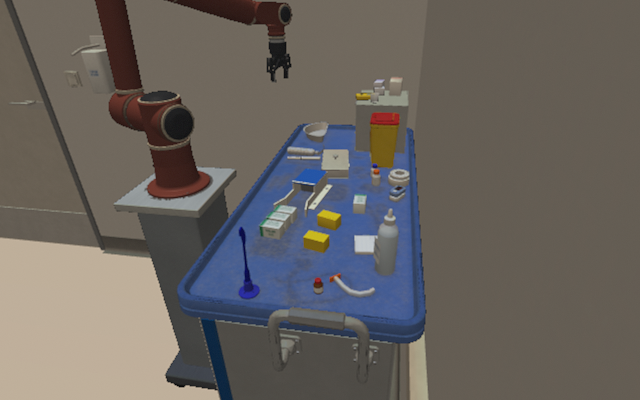

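The scene shows the row of three at (308..322, 245..275), with the lane and its blue hood at (275, 190). The loose white-green carton is at (348, 187). Yellow look-alikes are at (352, 226) and (376, 257). The networks agree, so I'm moving over the work for a closer look.

```bash
R='[[-0.031,-0.032,-0.006],[0,0,0],0.998]'; python3 -m inch '[[[-0.031,-0.032,-0.006],[0,0,0],1],[[-0.031,-0.032,-0.006],[0,0,0],1],[[-0.031,-0.032,-0.006],[0,0,0],1],[[-0.031,-0.032,-0.006],[0,0,0],1],[[-0.031,-0.032,-0.006],[0,0,0],1],[[-0.031,-0.032,-0.006],[0,0,0],1],[[-0.031,-0.032,-0.006],[0,0,0],1],[[-0.031,-0.032,-0.006],[0,0,0],1]]'
python3 -m inch '[[[-0.031,-0.032,-0.006],[0,0,0],1],[[-0.031,-0.032,-0.006],[0,0,0],1],[[-0.031,-0.032,-0.006],[0,0,0],1],[[-0.031,-0.032,-0.006],[0,0,0],1],[[-0.031,-0.032,-0.006],[0,0,0],1],[[-0.031,-0.032,-0.006],[0,0,0],1],[[-0.031,-0.032,-0.006],[0,0,0],1],[[0,0,0],[0,0,0],1]]'
python3 - <<'E'
from plant import manip
import cv2,numpy as np
s=manip.state();print(np.round(s["joint_pos"],3),np.round(s["tool_pos"],3),np.round(s["tool_rot"],3),s["time"])
p=manip.camera_params("wrist");im,d=manip.grab_frame("wrist");cv2.imwrite("pics/w1.png",im[:,:,::-1])
R=cv2.Rodrigues(np.array(p["rvec"]))[0];print(p, (-R.T@np.array(p["tvec"]).ravel()).round(3),R.round(2).tolist())
np.savez("pics/w1.npz",im=im,d=d,K=p["camera_matrix"],R=R,t=np.array(p["tvec"]).ravel())
E
```

```text
time: 1.2
tool_pos: [0.3646, 0.2531, 0.3048]
tool_rot: [0.0, 0.183, 0.983, 0.0]
contact_force: [1.3, 0.2, -0.7]
gripper_width: 0.998
grasp_force: 0.0
time: 2.0
tool_pos: [0.4872, -0.0365, 0.347]
tool_rot: [0.001, 0.186, 0.982, -0.001]
contact_force: [-0.5, 1.0, -0.2]
gripper_width: 0.999
grasp_force: 0.0
[-2.270e-01 -3.180e-01  1.800e+00 -1.000e-03  1.658e+00 -1.423e+00] [ 0.487 -0.037  0.347] [ 0.001  0.186  0.982 -0.001] 2.0
{'camera_matrix': array([[309.70691629,   0.        , 315.56050966],
       [  0.        , 309.70691629, 206.85379961],
       [  0.        ,   0.        ,   1.        ]]), 'rvec': array([-2.35461746, -1.60579669, -0.27033731]), 'tvec': array([-0.14308526, -0.51342338,  0.31280718])} [ 0.408 -0.005  0.465] [[0.37, 0.93, -0.0], [0.88, -0.34, 0.33], [0.31, -0.12, -0.94]]
```

View pics/w1.png

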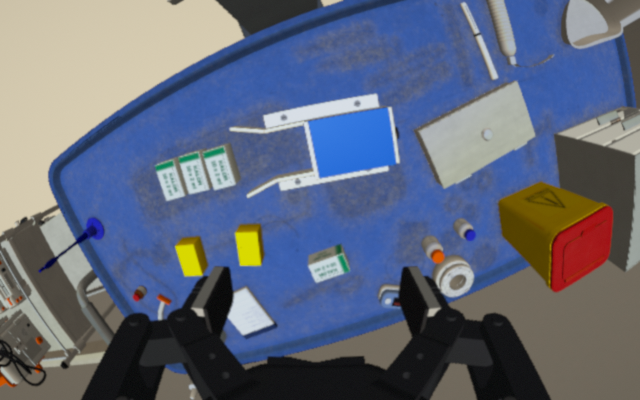

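The wrist view shows the row at (170, 180), (193, 172) and (219, 167). The lane mouth is near x≈265 with the hood at (352, 140), and the loose carton is at (328, 264). Next is to rectify this onto the carton-top plane and fit rectangles.

```bash
cat > h.py <<'E'
import cv2,numpy as np
def proj(P,K,R,t):
    c=P@R.T+t; r=np.linalg.norm(c[...,:2],axis=-1); th=np.arctan2(r,c[...,2]); k=np.where(r>0,th/np.maximum(r,1e-9),0)
    return c[...,0]*k*K[0,0]+K[0,2], c[...,1]*k*K[1,1]+K[1,2]
def ortho(im,K,R,t,z,x0,x1,y0,y1,s=0.001):
    # rows: x from x1 down; cols: y from y0 up (lane points right)
    X,Y=np.meshgrid(np.arange(x1,x0,-s),np.arange(y0,y1,s),indexing="ij")
    u,v=proj(np.stack([X,Y,0*X+z],-1),K,R,t)
    return cv2.remap(im,u.astype(np.float32),v.astype(np.float32),cv2.INTER_LINEAR)
def cartons(o,x1,y0,s=0.001,amin=900,amax=3500,thr=105):
    hsv=cv2.cvtColor(o,cv2.COLOR_RGB2HSV)
    m=((o.min(2)>thr)&(hsv[...,1]<80))|((hsv[...,0]>50)&(hsv[...,0]<92)&(hsv[...,1]>60))
    m=cv2.morphologyEx(m.astype(np.uint8),cv2.MORPH_OPEN,np.ones((3,3)))
    out=[]
    for c in cv2.findContours(m,cv2.RETR_EXTERNAL,cv2.CHAIN_APPROX_NONE)[0]:
        a=cv2.contourArea(c)*s*s*1e6
        if amin<a<12000:
            (cx,cy),(w,h),ang=cv2.minAreaRect(c)
            out.append((round(x1-cy*s,4),round(y0+cx*s,4),round(w*s*1e3,1),round(h*s*1e3,1),round(ang,1),int(a)))
    return m,out
E
python3 - <<'E'
from h import *
z=np.load("pics/w1.npz");im,d,K,R,t=[z[k] for k in("im","d","K","R","t")]
b=(0.33,0.73,-0.35,0.19)
o=ortho(im,K,R,t,0.036,*b);m,l=cartons(o,b[1],b[2])
for q in l:print(q)
# height check of the depth
v,u=np.mgrid[0:400,0:640];a=(u-K[0,2])/K[0,0];c=(v-K[1,2])/K[1,1];th=np.hypot(a,c);f=np.where(th>0,np.tan(th)/np.maximum(th,1e-9),1)
P=(np.stack([a*f,c*f,np.ones_like(a)],-1)*d[...,None]-t)@R
for p in((219,167),(193,172),(170,182),(326,266),(352,140),(327,114),(350,176),(240,200)):print(p,P[p[1],p[0]].round(3))
cv2.imwrite("pics/o1.png",np.vstack([cv2.resize(o[:,:,::-1],(675,500))]))
E
```

```text
(0.4237, -0.255, 63.5, 40.2, 81.0, 2374)
(0.4345, -0.1908, 65.6, 82.8, 79.7, 4776)
(0.46, -0.0363, 114.6, 213.7, 79.8, 7065)
(0.5383, 0.1595, 73.1, 103.7, 7.6, 6595)
(0.644, -0.0785, 52.0, 61.0, 90.0, 2517)
(0.6849, -0.2523, 74.8, 92.7, 6.3, 5522)
(219, 167) [ 0.438 -0.169  0.036]
(193, 172) [ 0.429 -0.21   0.038]
(170, 182) [ 0.427 -0.255  0.037]
(326, 266) [ 0.646 -0.082  0.036]
(352, 140) [0.471 0.021 0.054]
(327, 114) [0.429 0.003 0.003]
(350, 176) [0.53  0.002 0.005]
(240, 200) [ 0.503 -0.175 -0.   ]
```

View pics/o1.png

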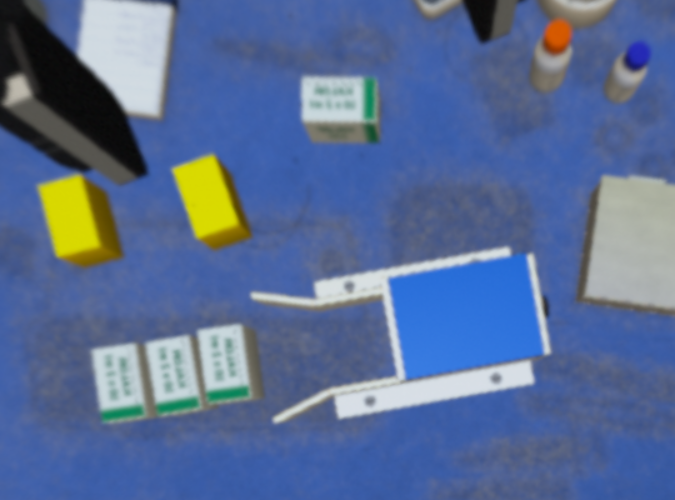

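The rectified view shows the loose carton's top at about (0.652, -0.078), with its long side along world y. The lane points about 10° from world +y towards +x, and the row's green ends face −x. One fit of the lane axis from the hood top and the rail tops.

```bash
python3 - <<'E'
from h import *
z=np.load("pics/w1.npz");im,d,K,R,t=[z[k] for k in("im","d","K","R","t")]
x0,x1,y0,y1=b=(0.33,0.73,-0.35,0.19);s=0.0005
o=ortho(im,K,R,t,0.057,*b,s)
h=cv2.cvtColor(o,cv2.COLOR_RGB2HSV);m=((h[...,2]>190)&(h[...,0]>100)&(h[...,0]<120)&(h[...,1]>120)).astype(np.uint8)
m=cv2.morphologyEx(m,cv2.MORPH_OPEN,np.ones((7,7)))
c=max(cv2.findContours(m,0,1)[0],key=cv2.contourArea);r=cv2.minAreaRect(c)
box=cv2.boxPoints(r)*s;print("hood",np.c_[x1-box[:,1],y0+box[:,0]].round(4).tolist(),np.array(r[1])*s,r[2])
# rail tops: white strips at z=.028
o=ortho(im,K,R,t,0.028,*b,s);cv2.imwrite("pics/o2.png",o[400:740,380:900,::-1])
# row + loose with min-area rects, eroded seams
o=ortho(im,K,R,t,0.036,*b,s)
for thr in(120,135,150,165):
    m,l=cartons(o,x1,y0,s,600,thr=thr);print(thr,[q for q in l if q[1]<-0.05 and q[0]<0.67])
E
```

```text
hood [[0.5026999711990356, -0.03830000013113022], [0.5218999981880188, 0.06629999727010727], [0.44530001282691956, 0.0803999975323677], [0.4260999858379364, -0.02419999986886978]] [0.07786095 0.10638609] 79.57418823242188
120 [(0.4239, -0.255, 62.0, 38.6, 81.3, 2250), (0.4298, -0.2116, 62.0, 38.7, 80.3, 2271), (0.4392, -0.1709, 62.0, 38.4, 82.3, 2250), (0.6435, -0.0787, 52.0, 61.5, 90.0, 2338)]
135 [(0.4244, -0.2552, 59.8, 37.4, 81.5, 2117), (0.4303, -0.2118, 59.8, 37.6, 80.5, 2127), (0.4397, -0.171, 59.9, 37.3, 82.4, 2116), (0.6432, -0.0787, 51.5, 61.5, 90.0, 2236)]
150 [(0.4242, -0.2551, 59.3, 36.1, 81.3, 2022), (0.4301, -0.2117, 59.3, 36.4, 80.4, 2036), (0.4395, -0.171, 59.3, 36.2, 82.2, 2028), (0.643, -0.0784, 61.5, 50.5, 0.7, 2145)]
165 [(0.4294, -0.2561, 47.6, 34.8, 81.1, 1578), (0.4354, -0.2127, 47.6, 34.8, 80.0, 1590), (0.4447, -0.1718, 47.7, 34.9, 82.1, 1591), (0.6504, -0.0847, 47.8, 34.7, 1.0, 1578)]
```

View pics/o2.png

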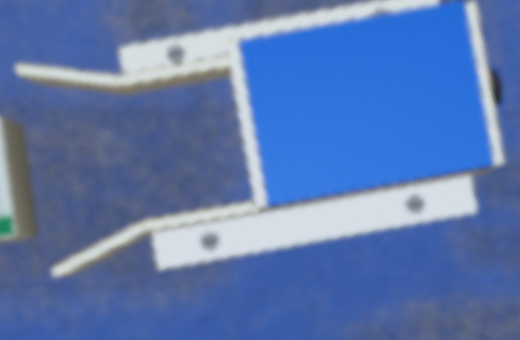

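```bash
python3 -m inch '[[[-0.0417,0.0051,0.02],[0,0,0],1],[[-0.0417,0.0051,0.03],[0,0,0],1],[[-0.0417,0.0051,0.03],[0,0,0],1],[[-0.0417,0.0051,0.03],[0,0,0],1],[[0,0,0.03],[0,0,-0.131],1],[[0,0,0.04],[0,0,-0.131],1],[[0,0,0.03],[0,0,-0.131],1],[[0,0,0],[0,0,0],1]]'
cat >> h.py <<'E'
def pose():
    from plant import manip
    from scipy.spatial.transform import Rotation as Ro
    s=manip.state();q=s["tool_rot"];M=Ro.from_quat([q[1],q[2],q[3],q[0]]).as_matrix()
    return s,np.array(s["tool_pos"]),M
def go(x,y,z,yaw):  # remaining shift in tool axes, turn about tool z
    s,p,M=pose();print("t",round(s["time"],2),"p",p.round(4),"yaw",np.degrees(np.arctan2(M[1,1],M[0,1])).round(2),"tilt",M[2].round(3),"j6",round(s["joint_pos"][5],2))
    e=np.radians(yaw)-np.arctan2(M[1,1],M[0,1]);e=(e+np.pi)%(2*np.pi)-np.pi
    print("shift",(M.T@(np.array([x,y,z])-p)).round(4),"turn z",round(-e,4),"F",np.round(s["contact_force"],2))
def snap(name):
    from plant import manip
    p=manip.camera_params("wrist");im,d=manip.grab_frame("wrist")
    return im,d,np.array(p["camera_matrix"]),cv2.Rodrigues(np.array(p["rvec"]))[0],np.array(p["tvec"]).ravel()
E
python3 - <<'E'
from h import *
go(0.6504,-0.0794,0.032,91)
im,d,K,R,t=snap("w");x0,x1,y0,y1=b=(0.58,0.74,-0.18,0.02);s=0.0005
o=ortho(im,K,R,t,0.036,*b,s)
for th in(135,150,165):
    m,l=cartons(o,x1,y0,s,600,thr=th);print(l)
cv2.imwrite("pics/o3.png",np.hstack([o[:,:,::-1],cv2.resize(im[:,:,::-1],(400,250)).repeat(1,0) if 0 else o[:,:,::-1]*0+m[...,None]*200]))
E
```

```text
time: 2.85
tool_pos: [0.6412, -0.0701, 0.1327]
tool_rot: [-0.006, -0.013, 1.0, 0.002]
contact_force: [0.5, -0.3, -0.2]
gripper_width: 1.002
grasp_force: 0.0
t 2.85 p [ 0.6412 -0.0701  0.1327] yaw 91.46 tilt [ 0.011  0.003 -1.   ] j6 -1.82
shift [-0.0101 -0.0098  0.1006] turn z 0.0081 F [ 0.5  -0.29 -0.17]
[(0.6509, -0.0793, 59.6, 36.5, 0.7, 2102)]
[(0.6509, -0.0793, 59.0, 35.9, 0.9, 2052)]
[(0.6508, -0.0792, 58.9, 35.4, 0.8, 2014)]
```

The second fit matches the first: (0.651, -0.079) at 59×36 mm. Descending in two parts, then closing.

```bash
python3 -m inch '[[[-0.0102,-0.0098,0.02],[0,0,0.008],1],[[0,0,0.02],[0,0,0],1],[[0,0,0.01],[0,0,0],1],[[0,0,0],[0,0,0],1]]'; python3 -c "
from h import *
go(0.6508,-0.0793,0.032,91)"
```

```text
time: 3.3
tool_pos: [0.6553, -0.0815, 0.0893]
tool_rot: [-0.0, -0.008, 1.0, 0.0]
contact_force: [-0.2, -0.2, -0.6]
gripper_width: 0.998
grasp_force: 0.0
t 3.3 p [ 0.6553 -0.0815  0.0893] yaw 90.88 tilt [ 0.001  0.    -1.   ] j6 -1.82
shift [0.0044 0.0022 0.0573] turn z -0.0021 F [-0.23 -0.15 -0.6 ]
```

```bash
python3 -m inch '[[[0.0044,0.0022,0.02],[0,0,0],1],[[0,0,0.02],[0,0,0],1],[[0,0,0.017],[0,0,0],1],[[0,0,0],[0,0,0],1],[[0,0,0],[0,0,0],0.5],[[0,0,0],[0,0,0],0.5],[[0,0,0],[0,0,0],0.5],[[0,0,0],[0,0,0],0.5]]'; python3 -m inch '[[[0,0,0],[0,0,0],0.5]]';python3 -c "
from h import *
go(0.6508,-0.0793,0.032,91)"
```

```text
time: 4.1
tool_pos: [0.6526, -0.0803, 0.0342]
tool_rot: [0.002, -0.008, 1.0, -0.0]
contact_force: [0.3, 0.1, 4.5]
gripper_width: 0.694
grasp_force: 67.1
time: 4.2
tool_pos: [0.6526, -0.0803, 0.0342]
tool_rot: [0.002, -0.008, 1.0, -0.0]
contact_force: [0.7, 0.4, 6.4]
gripper_width: 0.684
grasp_force: 67.1
t 4.2 p [ 0.6526 -0.0803  0.0342] yaw 90.92 tilt [-0.003 -0.001 -1.   ] j6 -1.82
shift [0.0018 0.001  0.0022] turn z -0.0014 F [0.74 0.4  6.41]
```

```bash
python3 -m inch '[[[0,0,-0.03],[0,0,0],0.5],[[0,0,-0.04],[0,0,0],0.5],[[0.03,-0.027,-0.01],[0,0,0],0.5],[[0.03,-0.027,0],[0,0,0],0.5],[[0.03,-0.027,0],[0,0,0],0.5],[[0.03,-0.027,0],[0,0,0],0.5],[[0.03,-0.027,0],[0,0,0],0.5],[[0.03,-0.027,0],[0,0,0],0.5]]'
python3 -m inch '[[[0.03,-0.027,0],[0,0,0],0.5],[[0.03,-0.027,0],[0,0,0],0.5],[[0,0,0],[0,0,0.136],0.5],[[0,0,0],[0,0,0.136],0.5],[[0,0,0],[0,0,0.136],0.5],[[0,0,0],[0,0,0.136],0.5],[[0,0,0],[0,0,0.136],0.5],[[0,0,0],[0,0,0.136],0.5]]'
python3 -m inch '[[[0,0,0],[0,0,0.136],0.5],[[0,0,0],[0,0,0.136],0.5],[[0,0,0],[0,0,0.136],0.5],[[0,0,0],[0,0,0.136],0.5],[[0,0,0],[0,0,0.136],0.5],[[0,0,0],[0,0,0.136],0.5],[[0,0,0],[0,0,0.136],0.5],[[0,0,0],[0,0,0],0.5]]'
python3 - <<'E'
from h import *
go(0.4156,-0.302,0.034,-10.4)
im,d,K,R,t=snap("w");cv2.imwrite("pics/w4.png",im[:,:,::-1]);np.savez("pics/w4.npz",im=im,d=d,K=K,R=R,t=t)
E
```

```text
time: 5.0
tool_pos: [0.4721, -0.2454, 0.1118]
tool_rot: [-0.0, -0.008, 1.0, 0.0]
contact_force: [0.7, -0.7, -0.6]
gripper_width: 0.69
grasp_force: 66.6
time: 5.8
tool_pos: [0.4142, -0.2995, 0.1117]
tool_rot: [-0.0, 0.392, 0.92, 0.0]
contact_force: [-0.3, 0.2, 0.1]
gripper_width: 0.69
grasp_force: 66.5
time: 6.6
tool_pos: [0.4143, -0.2995, 0.1118]
tool_rot: [-0.0, 0.768, 0.64, -0.0]
contact_force: [0.6, 0.2, -0.1]
gripper_width: 0.688
grasp_force: 66.5
t 6.6 p [ 0.4143 -0.2995  0.1118] yaw -10.36 tilt [ 0.    -0.001 -1.   ] j6 -0.59
shift [-0.0022  0.0018  0.0778] turn z 0.0007 F [ 0.63  0.24 -0.14]
```

View pics/w4.png

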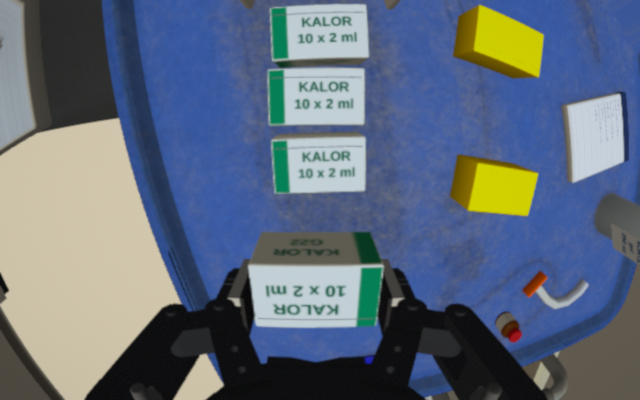

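The carton is held square. It sits behind the row with a clear gap to the last carton (row fronts at rows 30, 97 and 164). Setting it down and letting go.

```bash
python3 -m inch '[[[-0.004,0.0018,0.02],[0,0,0],0.5],[[0,0,0.03],[0,0,0],0.5],[[0,0,0.02],[0,0,0],0.5],[[0,0,0.006],[0,0,0],0.5],[[0,0,0],[0,0,0],0.5]]'; python3 -m inch '[[[0,0,0.001],[0,0,0],0.5],[[0,0,0],[0,0,0],0.5]]';python3 -c "
from h import *
go(0.4156,-0.302,0.034,-10.4)"
```

```text
time: 7.15
tool_pos: [0.4154, -0.3038, 0.0358]
tool_rot: [-0.001, 0.767, 0.641, -0.0]
contact_force: [0.7, -0.5, -1.1]
gripper_width: 0.692
grasp_force: 66.5
time: 7.35
tool_pos: [0.416, -0.3044, 0.0357]
tool_rot: [0.001, 0.768, 0.641, 0.0]
contact_force: [0.7, -0.8, -0.2]
gripper_width: 0.691
grasp_force: 66.5
t 7.35 p [ 0.416  -0.3044  0.0357] yaw -10.33 tilt [-0.001  0.001 -1.   ] j6 -0.6
shift [ 0.0023 -0.0008  0.0017] turn z 0.0013 F [ 0.7  -0.77 -0.21]
```

```bash
python3 -m inch '[[[0,0,0.0012],[0,0,0],0.5],[[0,0,0],[0,0,0],0.5],[[0,0,0],[0,0,0],1],[[0,0,0],[0,0,0],1],[[0,0,0],[0,0,0],1],[[0,0,0],[0,0,0],1],[[0,0,0],[0,0,0],1]]'; python3 -m inch '[[[0,0,-0.02],[0,0,0],1],[[0,0,-0.04],[0,0,0],1],[[-0.01,0,-0.04],[0,0,0],1],[[-0.02,0,-0.04],[0,0,0],1],[[0,0,0],[0,0,0],1],[[0,0,0],[0,0,0],1]]'
cat >> h.py <<'E'
O=np.array([0.454,-0.0925]);A=np.radians(79.6);U=np.array([np.cos(A),np.sin(A)]);N=np.array([-U[1],U[0]])
def row(thr=150,b=(0.34,0.52,-0.36,-0.05),s=0.0005):
    im,d,K,R,t=snap("w");o=ortho(im,K,R,t,0.036,*b,s);m,l=cartons(o,b[1],b[2],s,600,thr=thr)
    for q in l:
        w=np.array(q[:2])-O;a=q[4] if q[2]>q[3] else q[4]-90
        print("xy",q[:2],"lane",(w@U).round(4),(w@N).round(4),"size",q[2:4],"rel ang",round((180-a-90+90)%180-0-(100.4),1),q[4])
    return im,o
E
python3 - <<'E'
from h import *
go(0.4156,-0.302,0.034,-10.4)
im,o=row();cv2.imwrite("pics/o5.png",np.hstack([o[:,:,::-1]]))
E
```

```text
time: 8.05
tool_pos: [0.4157, -0.3041, 0.034]
tool_rot: [0.0, 0.768, 0.64, -0.0]
contact_force: [0.4, 0.3, 0.3]
gripper_width: 1.0
grasp_force: 0.0
time: 8.65
tool_pos: [0.4107, -0.3344, 0.1754]
tool_rot: [0.001, 0.768, 0.64, 0.0]
contact_force: [-0.8, -0.1, -0.3]
gripper_width: 1.002
grasp_force: 0.0
t 8.65 p [ 0.4107 -0.3344  0.1754] yaw -10.41 tilt [-0.002  0.002 -1.   ] j6 -0.64
shift [ 0.033  -0.0014  0.1413] turn z -0.0002 F [-0.84 -0.15 -0.33]
xy (0.4153, -0.3041) lane -0.2151 -0.0001 size (59.7, 35.7) rel ang 0.1 79.5
xy (0.4239, -0.2552) lane -0.1655 0.0002 size (59.2, 35.7) rel ang -2.0 81.6
xy (0.4299, -0.2119) lane -0.1218 0.0022 size (59.3, 35.4) rel ang -0.9 80.5
xy (0.4386, -0.1762) lane -0.0851 0.0 size (60.0, 27.1) rel ang 0.8 78.8
```

View pics/o5.png

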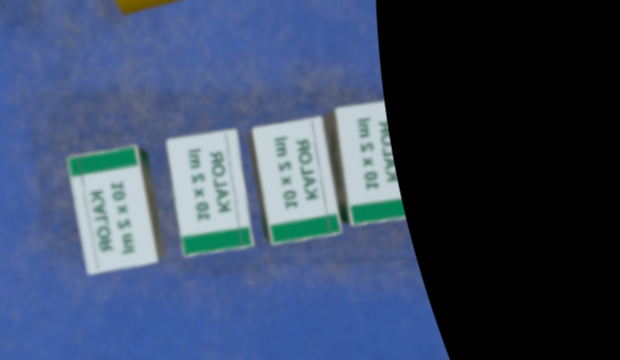

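Carton 4 stands square: lane x −0.215, 49 mm behind carton 3, lateral offset about 0. I'll square each row carton to the lane with a brief clamp, starting with carton 1.

```bash
python3 -m inch '[[[0.041,-0.001,0],[0,0,0],1],[[0.041,0,0],[0,0,0],1],[[0.042,0,0],[0,0,0],1],[[0.042,0,0],[0,0,0],1],[[0,0,0.03],[0,0,0],1],[[0,0,0.03],[0,0,0],1],[[0,0,0],[0,0,0],1],[[0,0,0],[0,0,0],1]]'; python3 -c "
from h import *
p=O-0.080*U
go(p[0],p[1],0.034,-10.4)"
```

```text
time: 9.5
tool_pos: [0.438, -0.1692, 0.1123]
tool_rot: [-0.002, 0.768, 0.64, -0.001]
contact_force: [0.8, -0.9, 0.9]
gripper_width: 0.997
grasp_force: 0.0
t 9.5 p [ 0.438  -0.1692  0.1123] yaw -10.35 tilt [ 0.001 -0.004 -1.   ] j6 -0.35
shift [-0.0018  0.0023  0.0783] turn z 0.0008 F [ 0.82 -0.86  0.93]
```

```bash
python3 -m inch '[[[-0.002,0.002,0.03],[0,0,0],1],[[0,0,0.03],[0,0,0],1],[[0,0,0.016],[0,0,0],1],[[0,0,0],[0,0,0],1],[[0,0,0],[0,0,0],0.8]]'; python3 -c "
from h import *
p=O-0.080*U
go(p[0],p[1],0.036,-10.4)"
```

```text
time: 10.0
tool_pos: [0.4416, -0.1732, 0.0393]
tool_rot: [0.001, 0.768, 0.64, 0.0]
contact_force: [0.4, -0.2, 0.5]
gripper_width: 0.855
grasp_force: 0.0
t 10.0 p [ 0.4416 -0.1732  0.0393] yaw -10.4 tilt [-0.001  0.002 -1.   ] j6 -0.35
shift [ 0.0016 -0.0024  0.0033] turn z 0.0001 F [ 0.37 -0.16  0.49]
```

```bash
python3 -m inch '[[[0,-0.0022,0.002],[0,0,0],0.8],[[0,0,0],[0,0,0],0.65],[[0,0,0],[0,0,0],0.6],[[0,0,0],[0,0,0],0.6],[[0,0,0],[0,0,0],0.6]]'; python3 -c "
from h import *
p=O-0.080*U
go(p[0],p[1],0.036,-10.4)"; python3 -m inch '[[[0,0,0],[0,0,0],1],[[0,0,0],[0,0,0],1],[[0,0,0],[0,0,0],1],[[0,0,-0.03],[0,0,0],1],[[-0.02,0,-0.03],[0,0,0],1],[[-0.022,0,0],[0,0,0],1],[[0,0,0],[0,0,0],1],[[0,0,0],[0,0,0],1]]';python3 -c "
from h import *
p=O-0.1216*U
go(p[0],p[1],0.036,-10.4)"
```

```text
time: 10.5
tool_pos: [0.44, -0.1729, 0.038]
tool_rot: [0.002, 0.768, 0.64, 0.0]
contact_force: [-0.9, 0.9, 5.8]
gripper_width: 0.688
grasp_force: 64.6
t 10.5 p [ 0.44   -0.1729  0.038 ] yaw -10.37 tilt [-0.001  0.003 -1.   ] j6 -0.35
shift [ 0.0016 -0.0007  0.0019] turn z 0.0005 F [-0.91  0.86  5.79]
time: 11.3
tool_pos: [0.4306, -0.2131, 0.0954]
tool_rot: [-0.001, 0.768, 0.64, 0.0]
contact_force: [0.5, 0.0, -0.2]
gripper_width: 1.001
grasp_force: 0.0
t 11.3 p [ 0.4306 -0.2131  0.0954] yaw -10.43 tilt [ 0.001 -0.001 -1.   ] j6 -0.43
shift [0.0012 0.0013 0.0594] turn z -0.0005 F [ 0.52  0.01 -0.17]
```

```bash
python3 -m inch '[[[0.001,0.001,0.03],[0,0,0],1],[[0,0,0.028],[0,0,0],0.8],[[0,0,0],[0,0,0],0.8],[[0,0,0],[0,0,0],0.6],[[0,0,0],[0,0,0],0.6],[[0,0,0],[0,0,0],0.6],[[0,0,0],[0,0,0],0.6]]'; python3 -c "
from h import *
p=O-0.1216*U
go(p[0],p[1],0.036,-10.4)"; python3 -m inch '[[[0,0,0],[0,0,0],1],[[0,0,0],[0,0,0],1],[[0,0,0],[0,0,0],1],[[0,0,-0.03],[0,0,0],1],[[-0.02,0,-0.03],[0,0,0],1],[[-0.024,0,0],[0,0,0],1],[[0,0,0],[0,0,0],1],[[0,0,0],[0,0,0],1]]';python3 -c "
from h import *
p=O-0.1655*U
go(p[0],p[1],0.036,-10.4)"
```

```text
time: 12.0
tool_pos: [0.433, -0.213, 0.0392]
tool_rot: [0.001, 0.768, 0.64, 0.0]
contact_force: [-0.1, -0.3, -0.8]
gripper_width: 0.69
grasp_force: 67.4
t 12.0 p [ 0.433  -0.213   0.0392] yaw -10.37 tilt [-0.001  0.002 -1.   ] j6 -0.43
shift [ 0.0007 -0.0011  0.0032] turn z 0.0006 F [-0.08 -0.29 -0.8 ]
time: 12.8
tool_pos: [0.424, -0.2558, 0.0977]
tool_rot: [-0.0, 0.768, 0.64, 0.0]
contact_force: [-0.5, 0.4, -0.8]
gripper_width: 1.002
grasp_force: 0.0
t 12.8 p [ 0.424  -0.2558  0.0977] yaw -10.43 tilt [ 0.001 -0.    -1.   ] j6 -0.51
shift [0.0005 0.     0.0617] turn z -0.0006 F [-0.49  0.45 -0.75]
```

```bash
python3 -m inch '[[[0,0,0.03],[0,0,0],1],[[0,0,0.029],[0,0,0],0.8],[[0,0,0],[0,0,0],0.8],[[0,0,0],[0,0,0],0.6],[[0,0,0],[0,0,0],0.6],[[0,0,0],[0,0,0],0.6],[[0,0,0],[0,0,0],0.6]]'; python3 -c "
from h import *
p=O-0.1655*U
go(p[0],p[1],0.036,-10.4)"; python3 -m inch '[[[0,0,0],[0,0,0],1],[[0,0,0],[0,0,0],1],[[0,0,0],[0,0,0],1],[[0,0,-0.03],[0,0,0],1],[[-0.02,0,-0.03],[0,0,0],1],[[-0.04,0,0],[0,0,0],0.35],[[-0.04,0,0],[0,0,0],0.35],[[0,0,0],[0,0,0],0.35]]';python3 -c "
from h import *
p=O-0.265*U
go(p[0],p[1],0.034,-10.4)
row()"
```

```text
time: 13.5
tool_pos: [0.425, -0.2563, 0.0402]
tool_rot: [0.001, 0.768, 0.64, 0.0]
contact_force: [0.6, -0.2, -1.2]
gripper_width: 0.686
grasp_force: 67.4
t 13.5 p [ 0.425  -0.2563  0.0402] yaw -10.36 tilt [-0.001  0.002 -1.   ] j6 -0.51
shift [ 0.0009 -0.001   0.0041] turn z 0.0006 F [ 0.6  -0.21 -1.23]
time: 14.3
tool_pos: [0.406, -0.3583, 0.1002]
tool_rot: [0.002, 0.769, 0.639, -0.0]
contact_force: [-0.1, 0.4, -0.1]
gripper_width: 0.514
grasp_force: 0.0
t 14.3 p [ 0.406  -0.3583  0.1002] yaw -10.59 tilt [-0.003  0.002 -1.   ] j6 -0.67
shift [ 0.0053 -0.0009  0.0662] turn z -0.0034 F [-0.05  0.45 -0.11]
xy (0.4152, -0.304) lane -0.215 -0.0 size (59.5, 35.8) rel ang -0.3 79.9
xy (0.4243, -0.2574) lane -0.1676 -0.0006 size (59.1, 35.6) rel ang -0.8 80.4
xy (0.4309, -0.222) lane -0.1315 -0.0007 size (59.1, 20.1) rel ang 0.6 79.0
```

```bash
python3 -m inch '[[[0.003,0,0.03],[0,0,0],0.35],[[0,0,0.03],[0,0,0],0.35],[[0,0,0.006],[0,0,0],0.35],[[0,0,0],[0,0,0],0.35],[[0,0,0],[0,0,0],0.35]]'; python3 -c "
from h import *
p=O-0.251*U-0.0005*N
go(p[0],p[1],0.034,-10.4)"
```

```text
time: 14.85
tool_pos: [0.4076, -0.3514, 0.0341]
tool_rot: [0.001, 0.768, 0.641, 0.0]
contact_force: [-0.2, 0.5, 0.1]
gripper_width: 0.348
grasp_force: 0.0
t 14.85 p [ 0.4076 -0.3514  0.0341] yaw -10.34 tilt [-0.001  0.001 -1.   ] j6 -0.67
shift [ 0.012  -0.0006  0.0001] turn z 0.0011 F [-0.16  0.49  0.05]
```

```bash
python3 -m inch '[[[0.005,-0.0005,0],[0,0,0.001],0.35],[[0.005,0,0],[0,0,0],0.35],[[0.006,0,0],[0,0,0],0.35],[[0.006,0,0],[0,0,0],0.35],[[0.006,0,0],[0,0,0],0.35],[[0.006,0,0],[0,0,0],0.35],[[0.006,0,0],[0,0,0],0.35],[[0,0,0],[0,0,0],0.35]]'; python3 -c "
from h import *
p=O-0.090*U-0.0005*N
go(p[0],p[1],0.034,-10.4)
row()"
```

```text
time: 15.65
tool_pos: [0.4136, -0.3109, 0.0328]
tool_rot: [-0.0, 0.768, 0.64, 0.0]
contact_force: [0.5, 0.5, -0.0]
gripper_width: 0.344
grasp_force: 0.0
t 15.65 p [ 0.4136 -0.3109  0.0328] yaw -10.39 tilt [ 0.001 -0.    -1.   ] j6 -0.61
shift [ 0.1321  0.0008 -0.0012] turn z 0.0002 F [ 0.46  0.51 -0.04]
xy (0.4261, -0.2468) lane -0.1568 -0.0004 size (59.6, 107.3) rel ang -89.3 78.9
```

```bash
python3 -m inch '[[[0.006,0.0005,-0.001],[0,0,0],0.35],[[0.007,0,0],[0,0,0],0.35],[[0.007,0,0],[0,0,0],0.35],[[0.007,0,0],[0,0,0],0.35],[[0.007,0,0],[0,0,0],0.35],[[0.007,0,0],[0,0,0],0.35],[[0.007,0,0],[0,0,0],0.35]]'; python3 -c "
from h import *
go(0,0,0,-10.4)"; python3 -m inch '[[[0.006,0,0],[0,0,0],0.35],[[0.006,0,0],[0,0,0],0.35],[[0.006,0,0],[0,0,0],0.35],[[0.006,0,0],[0,0,0],0.35]]'; python3 -c "
from h import *
p=O-0.090*U-0.0005*N
go(p[0],p[1],0.034,-10.4)
im,o=row(b=(0.34,0.54,-0.30,0.0));cv2.imwrite('pics/o6.png',o[:,:,::-1])"
```

```text
time: 16.4
tool_pos: [0.4229, -0.2642, 0.0341]
tool_rot: [0.0, 0.768, 0.64, -0.0]
contact_force: [-0.4, -1.3, 0.8]
gripper_width: 0.348
grasp_force: 0.7
t 16.4 p [ 0.4229 -0.2642  0.0341] yaw -10.42 tilt [-0.  0. -1.] j6 -0.53
shift [ 0.1833 -0.4638  0.0339] turn z -0.0004 F [-0.43 -1.28  0.82]
time: 16.8
tool_pos: [0.4272, -0.2407, 0.034]
tool_rot: [0.0, 0.768, 0.64, -0.0]
contact_force: [-0.0, -1.0, 0.9]
gripper_width: 0.35
grasp_force: 0.8
t 16.8 p [ 0.4272 -0.2407  0.034 ] yaw -10.43 tilt [-0.  0. -1.] j6 -0.48
shift [0.0606 0.     0.    ] turn z -0.0005 F [-0.01 -1.03  0.86]
xy (0.44, -0.1732) lane -0.0819 -0.0008 size (59.6, 115.8) rel ang -89.7 79.3
```

View pics/o6.png

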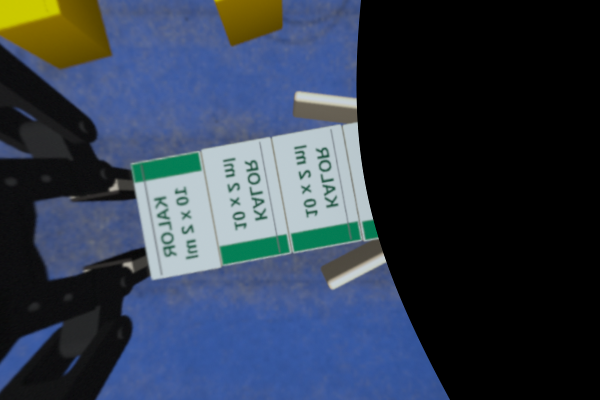

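The row is closed up and straight, centred between the flare tips at (297, 113) and (325, 265). Pushing on.

```bash
python3 -m inch '[[[0.005,0,0],[0,0,0],0.35],[[0.005,0,0],[0,0,0],0.35],[[0.005,0,0],[0,0,0],0.35],[[0.005,0,0],[0,0,0],0.35],[[0.005,0,0],[0,0,0],0.35]]'; python3 -m inch '[[[0.005,0,0],[0,0,0],0.35],[[0.005,0,0],[0,0,0],0.35],[[0.005,0,0],[0,0,0],0.35],[[0.005,0,0],[0,0,0],0.35],[[0.005,0,0],[0,0,0],0.35]]'; python3 -c "
from h import *
p=O-0.070*U-0.0007*N
go(p[0],p[1],0.034,-10.4)"
```

```text
time: 17.35
tool_pos: [0.4316, -0.216, 0.0338]
tool_rot: [-0.0, 0.768, 0.64, -0.0]
contact_force: [0.1, -1.6, 0.4]
gripper_width: 0.348
grasp_force: 0.4
time: 17.85
tool_pos: [0.4362, -0.1915, 0.0339]
tool_rot: [-0.0, 0.768, 0.64, -0.0]
contact_force: [0.1, -1.0, -0.5]
gripper_width: 0.35
grasp_force: 0.4
t 17.85 p [ 0.4362 -0.1915  0.0339] yaw -10.42 tilt [ 0. -0. -1.] j6 -0.39
shift [ 0.0305  0.0003 -0.0001] turn z -0.0004 F [ 0.07 -1.02 -0.54]
```

```bash
cat > chk.py <<'E'
import sys
from h import *
s,p,M=pose();f=-np.array(s["contact_force"])[:2]@U;print("lane x",((p[:2]-O)@U).round(4),"push",round(f,2));sys.exit(f>3.2)
E
python3 -m inch '[[[0.004,0,0],[0,0,0],0.35],[[0.004,0,0],[0,0,0],0.35],[[0.004,0,0],[0,0,0],0.35],[[0.004,0,0],[0,0,0],0.35],[[0.004,0,0],[0,0,0],0.35],[[0.004,0,0],[0,0,0],0.35]]' >/dev/null; python3 chk.py && python3 -m inch '[[[0.001,0,0],[0,0,0],0.35],[[0.001,0,0],[0,0,0],0.35]]' >/dev/null; python3 chk.py && python3 -m inch '[[[0.001,0,0],[0,0,0],0.35],[[0.001,0,0],[0,0,0],0.35]]' >/dev/null; python3 chk.py && python3 -m inch '[[[0.001,0,0],[0,0,0],0.35],[[0.001,0,0],[0,0,0],0.35]]' >/dev/null; python3 chk.py && python3 -m inch '[[[0.001,0,0],[0,0,0],0.35],[[0.001,0,0],[0,0,0],0.35]]' >/dev/null; python3 chk.py && python3 -m inch '[[[0.001,0,0],[0,0,0],0.35],[[0.001,0,0],[0,0,0],0.35]]' >/dev/null; python3 chk.py && python3 -m inch '[[[0.001,0,0],[0,0,0],0.35],[[0.001,0,0],[0,0,0],0.35]]' >/dev/null; python3 chk.py
```

```text
lane x -0.0767 push 0.87
lane x -0.0767 push 0.87
lane x -0.0767 push 0.87
lane x -0.0767 push 0.87
lane x -0.0767 push 0.87
lane x -0.0767 push 0.87
lane x -0.0767 push 0.87False
False
False
False
False
False
False
```

```bash
sed -i 's/sys.exit(f>3.2)/sys.exit(int(f>3.2))/' chk.py
python3 -m inch '[[[0.002,0,0],[0,0,0],0.35],[[0.002,0,0],[0,0,0],0.35],[[0.002,0,0],[0,0,0],0.35]]' >/dev/null && python3 chk.py && python3 -m inch '[[[0.001,0,0],[0,0,0],0.35],[[0.001,0,0],[0,0,0],0.35]]' >/dev/null && python3 chk.py && python3 -m inch '[[[0.001,0,0],[0,0,0],0.35],[[0.001,0,0],[0,0,0],0.35]]' >/dev/null && python3 chk.py && python3 -m inch '[[[0.001,0,0],[0,0,0],0.35],[[0.001,0,0],[0,0,0],0.35]]' >/dev/null && python3 chk.py && python3 -m inch '[[[0.001,0,0],[0,0,0],0.35],[[0.001,0,0],[0,0,0],0.35]]' >/dev/null && python3 chk.py && python3 -m inch '[[[0.001,0,0],[0,0,0],0.35],[[0.001,0,0],[0,0,0],0.35]]' >/dev/null && python3 chk.py && python3 -m inch '[[[0.001,0,0],[0,0,0],0.35],[[0.001,0,0],[0,0,0],0.35]]' >/dev/null && python3 chk.py && python3 -m inch '[[[0.001,0,0],[0,0,0],0.35],[[0.001,0,0],[0,0,0],0.35]]' >/dev/null && python3 chk.py
```

```text
lane x -0.0709 push 0.52
lane x -0.069 push 0.78
lane x -0.067 push 0.09
lane x -0.065 push 1.3
lane x -0.0629 push 0.61
lane x -0.0609 push 1.74
lane x -0.0589 push 1.18
lane x -0.058 push 8.16
```

Stop felt at 8 N. Holding to read it steadily.

```bash
python3 -m inch '[[[0,0,0],[0,0,0],0.35]]' >/dev/null; python3 chk.py;  python3 -m inch '[[[0,0,0],[0,0,0],0.35],[[0,0,0],[0,0,0],0.35]]'; python3 chk.py
```

```text
lane x -0.0581 push 5.26
time: 20.45
tool_pos: [0.4442, -0.1498, 0.0342]
tool_rot: [0.001, 0.768, 0.64, -0.001]
contact_force: [-0.9, -4.9, -1.6]
gripper_width: 0.35
grasp_force: 2.8
lane x -0.0581 push 4.94
```

```bash
python3 -m inch '[[[0.0003,0,0],[0,0,0],0.35],[[0,0,0],[0,0,0],0.35]]' >/dev/null; python3 chk.py
```

```text
lane x -0.058 push 6.16
```

```bash
python3 chk.py; python3 -m inch '[[[0.0002,0,0],[0,0,0],0.35],[[0,0,0],[0,0,0],0.35]]' >/dev/null; python3 chk.py
```

```text
lane x -0.058 push 6.16
lane x -0.0581 push 8.24
```

```bash
python3 -m inch '[[[0.0002,0,0],[0,0,0],0.35],[[0,0,0],[0,0,0],0.35]]' >/dev/null; python3 chk.py; python3 -m inch '[[[0,0,0],[0,0,0],0.35],[[0,0,0],[0,0,0],0.35],[[0,0,0],[0,0,0],0.35]]' >/dev/null; python3 chk.py;  python3 -m inch '[[[0,0,0],[0,0,0],0.35],[[0,0,0],[0,0,0],0.35],[[0,0,0],[0,0,0],0.35]]' >/dev/null; python3 chk.py
```

```text
lane x -0.058 push 8.67
lane x -0.058 push 8.87
lane x -0.058 push 8.9
```

Pressed at about 8.8 N for 0.8 s. Backing straight off, lifting and checking.

```bash
python3 -m inch '[[[-0.002,0,0],[0,0,0],0.35],[[-0.008,0,0],[0,0,0],0.35],[[-0.02,0,0],[0,0,0],0.35],[[-0.03,0,-0.02],[0,0,0],0.35],[[-0.02,0,-0.04],[0,0,0],0.35],[[0,0,-0.04],[0,0,0],0.35],[[0,0,0],[0,0,0],0.35],[[0,0,0],[0,0,0],0.35]]'; python3 -c "
from h import *
im,o=row(b=(0.34,0.54,-0.20,0.10))
cv2.imwrite('pics/o7.png',o[:,:,::-1])"
```

```text
time: 22.45
tool_pos: [0.4304, -0.2273, 0.1352]
tool_rot: [0.001, 0.769, 0.64, 0.001]
contact_force: [0.0, 0.1, -0.3]
gripper_width: 0.347
grasp_force: 0.0
xy (0.4098, -0.0978) lane -0.0132 0.0425 size (18.9, 77.4) rel ang -90.2 79.8
xy (0.4529, -0.1044) lane -0.0119 -0.0011 size (60.3, 71.6) rel ang -89.5 79.1
xy (0.4934, -0.113) lane -0.0131 -0.0425 size (19.2, 77.1) rel ang -90.0 79.6
```

View pics/o7.png

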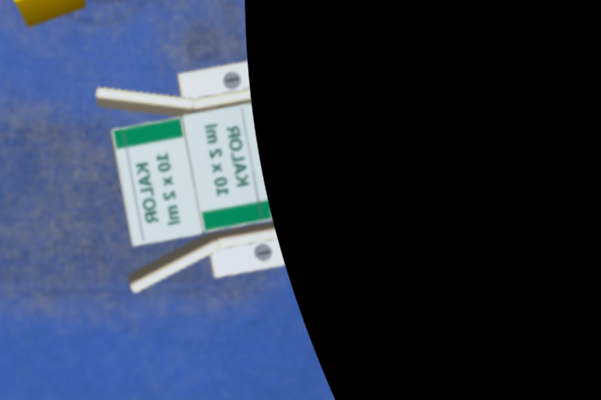

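The row is tight and straight in the lane: cartons 4 and 3 are in view at (155, 185) and (230, 165), centred to about 1 mm, with the gripper clear.

```bash
python3 -c "
from plant import manip
print(manip.job_done())"
```

```text
the job is handed in; nothing more can be done
None
```

I stood the loose carton behind the row, pushed all four onto the hidden stop and held about 8.8 N there for about 0.8 s, then backed off. The two cartons still in view are tight, straight and within about 1 mm of centre, with the gripper clear. The job was handed in at about 22.5 s; no verdict came back.

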